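# Turn a brake pad over against the bench stop

## Robot

A 7-joint arm with a two-finger parallel gripper is mounted at the origin on the work surface. World frame = base frame: x ahead of the robot, y to its left, z up, the work surface at z = 0. Lengths are in m, angles in rad, forces in N, time in s.
With the tool pointing down it reaches from about 0.35 to 0.9 m from the base axis. Payload 7.2 kg.
Tool frame: the origin (TCP) lies on the mounting face of the last link; the fingertips stand 173 mm ahead of it and the grasp point (between the pads) lies 155 mm ahead of it; z points along the fingers, y is the line along which they close (so a half turn about z gives the same grasp; the last joint's range is limited). The gripper opens to 85 mm and grips with 20 to 120 N. Pads are 22 mm wide; open, the fingers measure 114 mm over their backs; the gripper's body (76 mm by 85 mm) begins 54 mm behind the grasp point. The pads swing forward as they close: fully open they stand 13 mm farther back than shut.
Start: joints at [-1.223, 0.411, -0.013, 1.596, 0.006, 1.134, -0.082], TCP at [0.252, 0.572, 0.405] pointing down, gripper open.
Joint ranges: [-2.95, 2.95], [-0.29, 1.99], [-1.47, 1.44], [0.14, 2.54], [-1.03, 4.17], [0.13, 1.85], [-2.86, 2.86]. Speed limits (rad/s): [2.39, 2.39, 3.01, 3.01, 3.14, 3.14, 3.14].

## Interface

Orientations are given as a 3x3 rotation matrix whose columns are the frame's x, y, z axes.
In Python, from bench import read_state, imaging, env gives the robot as it stands. The module is installed in compiled form; this text tells all that it offers.
- The arm moves only by the shell command python3 -m pendant 'ROWS' [FORCE]. ROWS is text: rows parted by semicolons, each of 5 numbers parted by spaces: the closure, from 0 (fully open) to 1 (shut), then the shift along the tool's x, y, z in mm, then the turn about the tool's z in degrees. In form: jaw tx ty tz spin; .... A call has 1 to 10 rows; each row shifts and turns the commanded pose from where the row before left it, along the tool's axes as they then stand; what a row does not reach is not made up. A row lasts 1/10 s, in which the tool goes at most 50 mm and 8.59 degrees, less where a joint would pass 70% of its speed; a pose out of reach is approached as far as the arm can. A call with a gripper value outside its range is refused whole. The fingers move at their own pace and stop on an object; FORCE is the grip in N (left out, the last holds). Time passes only in rows, so rows that do not move let the fingers close. It gives the time, the measured TCP pose, the force, the opening and the grip force at its end, in the units of the state.
- read_state(): the state, without advancing time (a new reading comes with each control period).
- imaging.read_camera(name): name is "scene" or "side" or "wrist"; returns a dict with "image" (480x640x3 uint8, red, green, blue), "fovy" (degrees; the focal length in pixels is half the picture's height over the tangent of half this angle, whatever the lens; pixels are square), "cx", "cy" (the principal point, pixels), "k1" (the pictures are not rectified: a ray, as slopes to the right and down, at radius r is drawn at 1 + k1 r^2 times it, then the intrinsics apply), "T" (4x4, takes a point from camera to world coordinates); the wrist camera has in their place "mount" (4x4, takes a point from camera to tool coordinates, whose origin is the TCP and whose axes are the flange's). Camera axes: x right, y down, z forward; pixel columns grow to the right and rows downward; lengths in m; the calibration is good to about 2 mm. A picture is of the moment at which its call begins: read the wrist's pose just before it. There is no depth.
- env.hand_in(): hands the job in; it is judged then, once.
The state is a dict: "time": time; "joint_pos": joint angles; "joint_vel": joint speeds; "joint_efforts": joint torques, N m; "ee_pos": TCP position; "ee_rot": TCP orientation; "ft_force": force on the tool from outside, world axes, zero at the start; "torque": the same for the moment, N m; "opening": opening from 0.0 (shut) to 1.0 (fully open); "gripper_force": force on a finger pad.
Only numpy, scipy, OpenCV 4.12 (cv2) and the standard library are available. Lean on these libraries where they do the work, as an engineer would, in place of code of your own. Each camera call takes 0.05 s, during which the arm holds its last target. There are 200 camera calls.

## Task

The brake pad lies lining down on the bench; turn it over so that its worn lining can be inspected. With the fingertips only, gently and never gripping it or lifting it off its support, push it end-on against the bent steel bench stop until its leading end rides up and it leans there steeply (well past 45 degrees); let it rest so for a moment, then push its raised end back over the way it came so that it topples. Leave it lying flat on the bench in front of the stop with the lining facing up, and do not disturb the can, the socket or the cup.

Things in the scene. Friction and masses are not known exactly. Their poses are not given: they have to be found in the camera images.
- stop: Bench stop, fixed: grey bent steel, 170 mm wide (its y), 60 mm high. Origin on the bench straight below the front of its top edge; +x points away from the pad, z up. The face towards the pad (-x) climbs in four flat, smooth facets, (x, z) in mm: (-42, 0), (-23, 16), (-11, 32), (-4, 46), (0, 60), so that a flat part pushed along +x rides up it.
- stop_edge (a point): Middle of the front of the stop's top edge, 60 mm above the bench. The upright behind it ends at stop x = +7 mm; behind that a bolted foot, up to 10 mm high, reaches x = +46 mm. With the pad's lower end pushed up to the foot of the facets the pad leans over this edge at about 55 degrees, stays so by itself, and its upper end stands about 30 mm above the edge, reachable from behind.
- pad: Brake pad, loose, about 350 g (varies): slab 110 long (its x) x 75 wide (y) x 14 mm thick (z), origin at its centre. Steel backing plate, 6 mm, on its +z side; dark lining, 8 mm, in two blocks, on its -z side. It starts flat, lining down (z up), its centre 150-210 mm before the stop's origin and up to 20 mm off its middle line, its x within 0.3 rad of the stop's x. Turned over, z points down.
- pad_end_a (a point): Centre of the pad's +x end face (the end nearer the stop at the start), 55 mm from the pad's centre.
- pad_end_b (a point): Centre of the pad's -x end face (the end away from the stop at the start): the face to push. It is only 14 mm high and dips to about 8 mm as the pad tips up, so the fingertips must run close over the bench; pushed squarely the pad needs about 5 to 12 N.
- spray_can: Bystander: upright aluminium can, 54 mm diameter, 160 mm high, origin at the centre of its underside.
- socket: Bystander: upright steel socket, 30 mm diameter, 50 mm high, origin at the centre of its underside.
- bolt_cup: Bystander: steel cup, 70 mm diameter, 60 mm high, origin at the centre of its underside.

How it is judged:
By the outcome, as a careful person would: the job done as asked, in the order asked, and still so for the second after the job is handed in, with the robot touching nothing.
It also fails if it takes over 51 s, if anything falls off the work surface, if the arm or the gripper's body presses on something with over 40 N, if the wrist force passes 120 N, or if a joint passes its speed limit or range.

## Working session

There is one attempt and no reset: what is moved stays moved. The work goes in short steps, Python scripts to look and compute and a shell command to move; the robot and the scene stay as the last step left them, time stands still between calls to the robot, and variables do not carry over. Pictures are saved under pics/ and viewed, at most 10 in all, crops included, and the job is handed in when it is done.

```bash
mkdir -p pics
cat > h.py <<'E'
import numpy as np,cv2
from bench import read_state,imaging,env
def snap(n,f):
    s=read_state();c=imaging.read_camera(n)
    cv2.imwrite('pics/'+f,c['image'][:,:,::-1])
    if 'T' not in c:
        T=np.eye(4);T[:3,:3]=s['ee_rot'];T[:3,3]=s['ee_pos'];c['T']=T@c['mount']
    np.savez('pics/'+f+'.npz',**{k:c[k] for k in('fovy','cx','cy','k1','T')})
    return c
def load(f): return {k:v for k,v in np.load('pics/'+f+'.npz').items()}
def pix(c,u,v,z):
    fl=240/np.tan(np.radians(c['fovy'])/2)
    d=np.array([(u-c['cx'])/fl,(v-c['cy'])/fl]);s=d.copy()
    for _ in range(20): s=d/(1+c['k1']*(s@s))
    r=c['T'][:3,:3]@np.array([*s,1]);o=c['T'][:3,3]
    return o+r*(z-o[2])/r[2]
def proj(c,p):
    q=np.linalg.inv(c['T'])@np.array([*p,1]);s=q[:2]/q[2]
    s=s*(1+c['k1']*(s@s));fl=240/np.tan(np.radians(c['fovy'])/2)
    return s*fl+[c['cx'],c['cy']]
E
python3 - <<'E'
from h import *
for n in('scene','side'):
    c=snap(n,n+'0.png');print(n,c['T'].round(3).tolist(),c['fovy'])
s=read_state();print(s['ee_pos'],s['ee_rot'],s['time'],s['opening'])
E
```

```text
scene [[-0.073, 0.844, -0.531, 1.002], [0.997, 0.068, -0.03, 0.063], [0.01, -0.532, -0.847, 0.73], [0.0, 0.0, 0.0, 1.0]] 48.02816667417622
side [[0.816, -0.262, 0.515, 0.25], [-0.578, -0.395, 0.714, -0.431], [0.016, -0.881, -0.474, 0.4], [0.0, 0.0, 0.0, 1.0]] 56.53027207376088
[0.25235402 0.57156465 0.40389928] [[-9.14832010e-01  4.03834265e-01 -5.29914216e-04]
 [ 4.03834601e-01  9.14830882e-01 -1.43964847e-03]
 [-9.65974895e-05 -1.53103419e-03 -9.99998823e-01]] 0.1 0.9975581424858894
```

View pics/scene0.png

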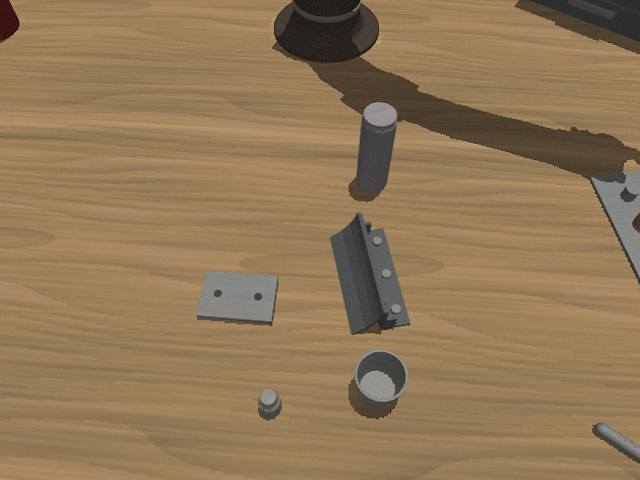

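View pics/side0.png

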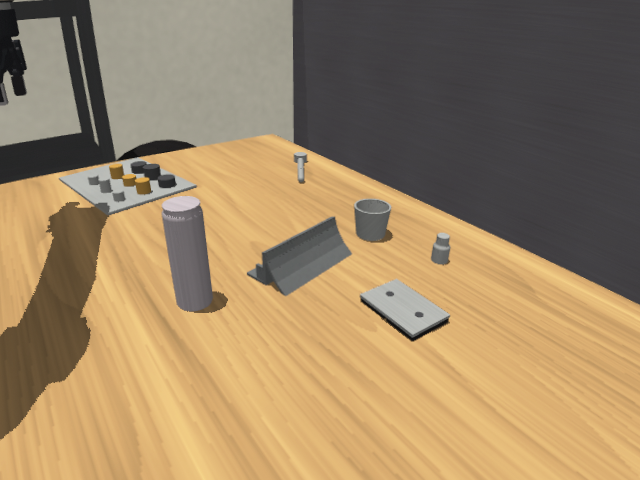

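The scene view shows the pad around (238,297), the stop at (370,280) to its right (world +y), the can at (375,150), the cup at (381,380) and the socket at (269,402). I'll enlarge it to get the corners.

Run:
```python
import cv2
a=cv2.imread('pics/scene0.png')[200:350,190:420];cv2.imwrite('pics/crop0.png',cv2.resize(a,None,fx=3.4,fy=3.4,interpolation=cv2.INTER_CUBIC))
```

```text
(no output)
```

View pics/crop0.png

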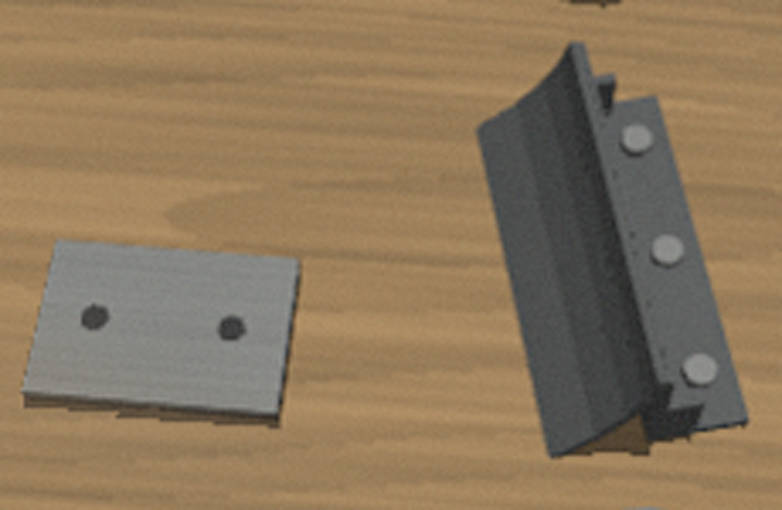

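The crop shows the pad's top corners at (57,241), (300,260), (278,415) and (24,394). The stop's front foot line runs (479,130)–(552,457), and the top edge runs from (572,44) to about (658,385).

Run:
```python
from h import *
c=load('scene0.png');g=lambda u,v,z,k=3.4:pix(c,190+u/k,200+v/k,z)
P=[g(u,v,.014) for u,v in((57,241),(300,260),(278,415),(24,394))]
S=[g(479,130,0),g(552,457,0)];E=[g(572,44,.06),g(658,385,.06)]
for n,q in(('pad',P),('foot',S),('edge',E)): print(n,np.round(q,4).tolist())
ctr=sum(P)/4;ax=(P[1]+P[2]-P[0]-P[3])/2;print('pad c',ctr,'len',np.linalg.norm(ax),'ang',np.degrees(np.arctan2(ax[1],ax[0])))
for q in(S,E):
  d=q[0]-q[1];nrm=np.array([-d[1],d[0]]);a=np.degrees(np.arctan2(d[1],d[0]));print('w',np.linalg.norm(d),'yaw-x',a, 'mid',sum(q)/2)
p=lambda u,v,z:pix(c,u,v,z)
print('can top',p(380,115,.16),'bot',p(372,185,0));print('socket top',p(267,397,.05));print('cup top',p(381,372,.06))
```

```text
pad [[0.6181, -0.1374, 0.014], [0.619, -0.028, 0.014], [0.6938, -0.0284, 0.014], [0.6929, -0.1375, 0.014]]
foot [[0.5354, 0.0463, 0.0], [0.6979, 0.0884, 0.0]]
edge [[0.5249, 0.0861, 0.06], [0.6889, 0.1272, 0.06]]
pad c [ 0.65597104 -0.08282763  0.014     ] len 0.10921833751981216 ang 89.52691903382735
w 0.1678684729469066 yaw-x -165.452247553069 mid [0.61665291 0.06733505 0.        ]
w 0.16913785105443885 yaw-x -165.925276231331 mid [0.60688997 0.10667999 0.06      ]
can top [0.41660079 0.10775907 0.16      ] bot [0.42136663 0.10939862 0.        ]
socket top [ 0.8120749  -0.01711332  0.05      ]
cup top [0.77167257 0.12544155 0.06      ]
```

```bash
python3 -m pendant '0.47 0 0 0 8.34; 0.47 0 0 0 8.34; 0.47 0 0 0 8.34; 0.47 0 0 0 8.34; 0.47 0 0 0 8.34; 0.47 0 0 0 8.34; 0.47 0 0 0 8.34; 0.47 0 0 0 8.34; 0.47 0 0 0 0' 20
python3 -m pendant '0.47 -40 20 0 0; 0.47 -40 20 0 0; 0.47 -40 20 0 0; 0.47 -40 20 0 0; 0.47 -40 20 0 0; 0.47 -40 22 0 0; 0.47 -40 22 0 0; 0.47 -40 22 0 0; 0.47 -40 22 0 0; 0.47 -40 22 0 0'
python3 -m pendant '0.47 -40 22 0 0; 0.47 -40 22 0 0; 0.47 -40 22 0 0; 0.47 -40 22 0 0; 0.47 -40 22 0 0; 0.47 -40 22 0 0; 0.47 -40 22 0 0; 0.47 -40 22 0 0; 0.47 -40 22 0 0; 0.47 0 0 0 0'
python3 - <<'E'
from h import *
s=read_state();x=s['ee_rot'][:,0];print(s['time'],s['ee_pos'],np.degrees(np.arctan2(x[1],x[0])),s['opening'],s['ft_force'])
E
```

```text
time: 1.0
ee_pos: [0.2522, 0.5717, 0.4042]
ee_rot: [[0.011, 1.0, -0.0], [1.0, -0.011, -0.001], [-0.001, -0.0, -1.0]]
ft_force: [0.8, 0.0, 0.3]
opening: 0.529
gripper_force: 0.0
time: 2.0
ee_pos: [0.4591, 0.168, 0.4048]
ee_rot: [[0.004, 1.0, 0.0], [1.0, -0.004, 0.0], [0.0, 0.0, -1.0]]
ft_force: [0.2, 1.2, -0.2]
opening: 0.527
gripper_force: 0.0
time: 3.0
ee_pos: [0.6534, -0.199, 0.4037]
ee_rot: [[0.012, 1.0, -0.001], [1.0, -0.012, -0.005], [-0.005, -0.001, -1.0]]
ft_force: [-0.1, -0.8, 0.7]
opening: 0.533
gripper_force: 0.0
3.0 [ 0.65340922 -0.19896773  0.40370974] 89.30605506892178 0.532800863114273 [-0.1065099  -0.82083621  0.65967492]
```

```bash
python3 -m pendant '0.47 0 0 45 0; 0.47 0 0 45 0; 0.47 0 0 45 0; 0.47 0 0 45 0; 0.47 0 0 30 0; 0.47 0 0 12 0; 0.47 0 0 0 0; 0.47 0 0 0 0'
python3 - <<'E'
from h import *
c=snap('side','side1.png');cv2.imwrite('pics/c1.png',cv2.resize(c['image'][220:370,300:500,::-1],None,fx=4,fy=4))
E
```

```text
time: 3.8
ee_pos: [0.6539, -0.1923, 0.1841]
ee_rot: [[0.008, 1.0, 0.002], [1.0, -0.008, -0.0], [-0.0, 0.002, -1.0]]
ft_force: [-0.3, 0.2, 0.6]
opening: 0.534
gripper_force: 0.0
```

View pics/c1.png

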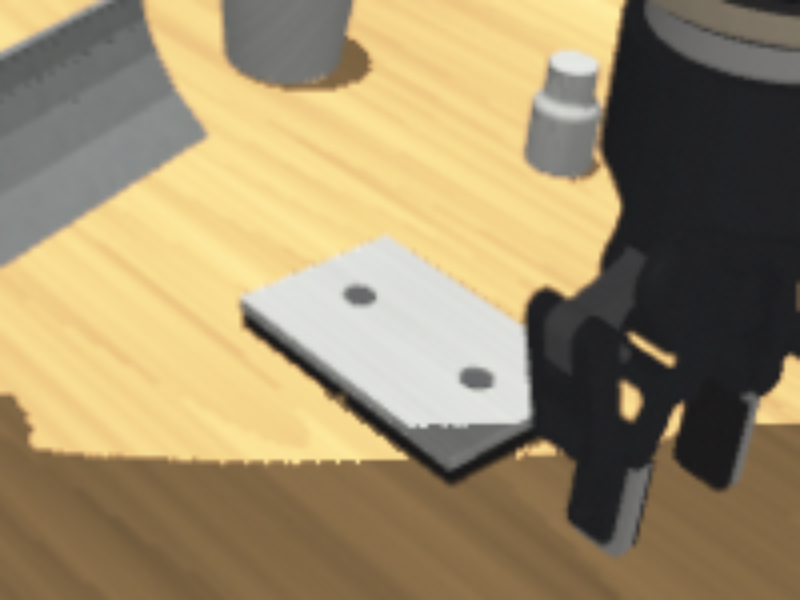

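The fingers stand behind the pad's near end (crop 620,550) and are clear of it. Next I feel for the bench in small steps.

```bash
python3 -m pendant '0.47 0 0 4 0; 0.47 0 0 3 0; 0.47 0 0 0 0; 0.47 0 0 0 0'
python3 -m pendant '0.47 0 0 2 0; 0.47 0 0 0 0'
python3 -m pendant '0.47 0 0 2 0; 0.47 0 0 0 0'
python3 -m pendant '0.47 0 0 1 0; 0.47 0 0 0 0'
```

```text
time: 4.25
ee_pos: [0.6533, -0.192, 0.1759]
ee_rot: [[0.009, 1.0, 0.0], [1.0, -0.009, 0.0], [0.0, 0.0, -1.0]]
ft_force: [-0.6, 0.3, -0.7]
opening: 0.53
gripper_force: 0.0
time: 4.45
ee_pos: [0.6532, -0.192, 0.1735]
ee_rot: [[0.009, 1.0, -0.0], [1.0, -0.009, 0.0], [0.0, -0.0, -1.0]]
ft_force: [-0.0, 0.2, 0.1]
opening: 0.529
gripper_force: 0.0
time: 4.65
ee_pos: [0.6532, -0.1921, 0.1715]
ee_rot: [[0.009, 1.0, -0.0], [1.0, -0.009, 0.0], [0.0, -0.0, -1.0]]
ft_force: [-0.2, -0.1, 0.2]
opening: 0.532
gripper_force: 0.0
time: 4.85
ee_pos: [0.6533, -0.1922, 0.1714]
ee_rot: [[0.01, 1.0, 0.0], [1.0, -0.01, 0.0], [0.0, 0.0, -1.0]]
ft_force: [-2.2, 1.6, 6.4]
opening: 0.534
gripper_force: 2.9
```

```bash
python3 -m pendant '0.47 0 0 -3 0; 0.47 10 0 0 0; 0.47 10 0 0 0; 0.47 8 0 0 0; 0.47 6 0 0 0; 0.47 3 0 0 0; 0.47 3 0 0 0; 0.47 3 0 0 0; 0.47 3 0 0 0; 0.47 3 0 0 0'
python3 -m pendant '0.47 4 0 0 -0.5; 0.47 5 0 0 -0.9; 0.47 5 0 0 -0.9; 0.47 5 0 0 -0.9; 0.47 5 0 0 -0.9; 0.47 5 0 0 -0.9; 0.47 5 0 0 -0.9; 0.47 5 0 0 -0.9; 0.47 5 0 0 -0.9; 0.47 5 0 0 -0.9'
python3 - <<'E'
from h import *
c=snap('scene','s2.png');cv2.imwrite('pics/c2.png',cv2.resize(c['image'][200:350,190:420,::-1],None,fx=3.4,fy=3.4))
E
```

```text
time: 5.85
ee_pos: [0.6536, -0.1435, 0.1737]
ee_rot: [[0.01, 1.0, 0.0], [1.0, -0.01, -0.001], [-0.001, 0.0, -1.0]]
ft_force: [0.1, -0.8, -0.4]
opening: 0.533
gripper_force: 0.8
time: 6.85
ee_pos: [0.6509, -0.0938, 0.1737]
ee_rot: [[-0.141, 0.99, 0.0], [0.99, 0.141, 0.0], [0.0, 0.0, -1.0]]
ft_force: [0.3, -1.5, -0.6]
opening: 0.531
gripper_force: 0.7
```

View pics/c2.png

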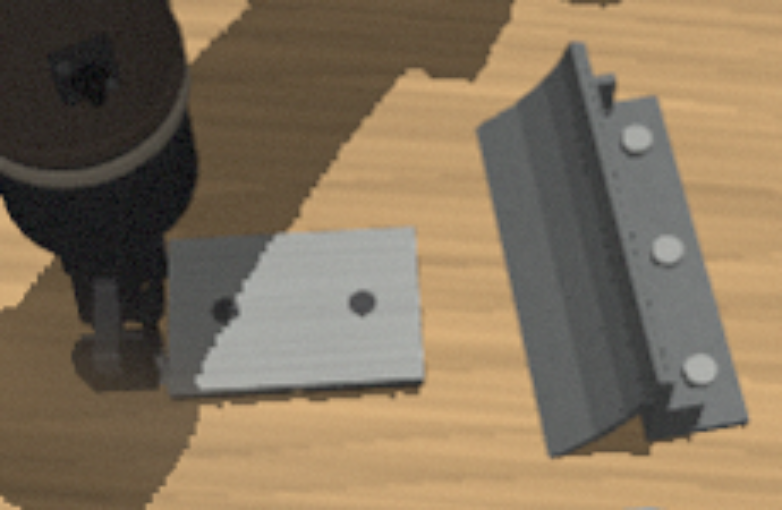

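```bash
python3 -m pendant '0.47 4 0 0 -0.96; 0.47 4 0 0 -0.96; 0.47 4 0 0 -0.96; 0.47 4 0 0 -0.96; 0.47 4 0 0 -0.96; 0.47 4 0 0 -0.96; 0.47 4 0 0 -0.96; 0.47 4 0 0 0; 0.47 4 0 0 0; 0.47 4 0 0 0'
python3 -m pendant '0.47 4 0 0 0; 0.47 4 0 0 0; 0.47 4 0 0 0; 0.47 4 0 0 0; 0.47 4 0 0 0; 0.47 4 0 0 0; 0.47 4 0 0 0; 0.47 4 0 0 0; 0.47 4 0 0 0; 0.47 4 0 0 0'
python3 - <<'E'
from h import *
s=read_state();d=s['ee_pos'][:2]-[.607,.107];x=s['ee_rot'][:,0];print('stop xy',d@[-.245,.97],d@[-.97,-.245],np.degrees(np.arctan2(x[1],x[0])))
E
```

```text
time: 7.9
ee_pos: [0.6425, -0.0549, 0.1737]
ee_rot: [[-0.255, 0.967, 0.0], [0.967, 0.255, -0.0], [-0.0, 0.0, -1.0]]
ft_force: [0.6, -1.9, 0.5]
opening: 0.528
gripper_force: 0.9
time: 8.9
ee_pos: [0.6322, -0.0164, 0.1735]
ee_rot: [[-0.255, 0.967, -0.0], [0.967, 0.255, -0.0], [-0.0, -0.0, -1.0]]
ft_force: [1.7, -4.0, -3.1]
opening: 0.53
gripper_force: 2.4
stop xy -0.12585212550221186 0.005778973700813713 104.77201083628978
```

```bash
python3 -m pendant '0.47 4 0 0 0; 0.47 4 0 0 0; 0.47 4 0 0 0; 0.47 4 0 0 0; 0.47 4 0 0 0; 0.47 4 0 0 0; 0.47 4 0 0 0; 0.47 4 0 0 0; 0.47 4 0 0 0; 0.47 4 0 0 0'
python3 -m pendant '0.47 3 0 0 0; 0.47 3 0 0 0; 0.47 3 0 0 0; 0.47 3 0 0 0; 0.47 3 0 0 0; 0.47 0 0 0 0'
python3 - <<'E'
from h import *
s=read_state();d=s['ee_pos'][:2]-[.607,.107];x=s['ee_rot'][:,0];print('stop xy',d@[-.245,.97],d@[-.97,-.245],np.degrees(np.arctan2(x[1],x[0])))
c=snap('side','s3.png');cv2.imwrite('pics/c3.png',cv2.resize(c['image'][180:330,220:420,::-1],None,fx=4,fy=4))
E
```

```text
time: 9.9
ee_pos: [0.6221, 0.0225, 0.1737]
ee_rot: [[-0.255, 0.967, -0.0], [0.967, 0.255, 0.0], [0.0, 0.0, -1.0]]
ft_force: [0.9, -2.1, -1.0]
opening: 0.53
gripper_force: 1.2
time: 10.5
ee_pos: [0.6182, 0.0374, 0.1736]
ee_rot: [[-0.256, 0.967, -0.0], [0.967, 0.256, 0.0], [0.001, -0.0, -1.0]]
ft_force: [-0.8, -1.2, -0.5]
opening: 0.53
gripper_force: 0.4
stop xy -0.07026473333405818 0.006173666363546585 104.81437093907157
```

View pics/c3.png

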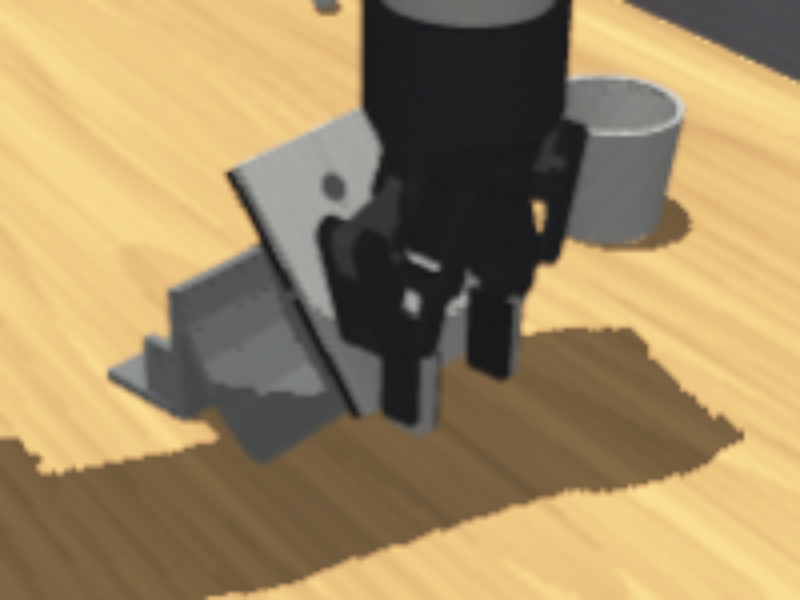

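The pad is leaning over the edge with the fingertips at its lower end. I'll push on slowly to the foot of the facets.

```bash
python3 -m pendant '0.47 2 0 0 0; 0.47 2 0 0 0; 0.47 2 0 0 0; 0.47 2 0 0 0; 0.47 2 0 0 0; 0.47 0 0 0 0'
python3 -m pendant '0.47 2 0 0 0; 0.47 2 0 0 0; 0.47 1 0 0 0; 0.47 0 0 0 0'
python3 - <<'E'
from h import *
s=read_state();d=s['ee_pos'][:2]-[.607,.107];x=s['ee_rot'][:,0];print('stop xy',d@[-.245,.97],d@[-.97,-.245],np.degrees(np.arctan2(x[1],x[0])))
E
```

```text
time: 11.15
ee_pos: [0.6164, 0.0442, 0.1743]
ee_rot: [[-0.253, 0.967, 0.002], [0.967, 0.253, -0.003], [-0.003, 0.001, -1.0]]
ft_force: [0.8, -8.6, 2.1]
opening: 0.536
gripper_force: 4.2
time: 11.55
ee_pos: [0.6159, 0.0463, 0.1752]
ee_rot: [[-0.251, 0.968, 0.005], [0.968, 0.251, -0.006], [-0.007, 0.003, -1.0]]
ft_force: [2.5, -15.1, 5.8]
opening: 0.533
gripper_force: 7.7
stop xy -0.06103950704766632 0.0062238468514068754 104.54749675015515
```

The force is rising, so the lower end is at the foot. I'll back off and check the rest pose.

```bash
python3 -m pendant '0.47 -2 0 0 0; 0.47 -2 0 0 0; 0.47 -2 0 0 0; 0.47 -2 0 0 0; 0.47 -4 0 0 0; 0.47 -10 0 0 0; 0.47 -20 0 0 0; 0.47 -20 0 0 0; 0.47 0 0 0 0; 0.47 0 0 0 0'
python3 - <<'E'
from h import *
s=read_state();d=s['ee_pos'][:2]-[.607,.107];print('stop xy',d@[-.245,.97],s['time'])
a=snap('side','s4.png')['image'][190:320,240:400];b=snap('scene','s4b.png')['image'][195:355,270:430]
cv2.imwrite('pics/c4.png',np.hstack([cv2.resize(a,(400,325)),cv2.resize(b,(400,325*400//325))[:325]])[:,:,::-1])
E
```

```text
time: 12.55
ee_pos: [0.6302, -0.009, 0.1735]
ee_rot: [[-0.254, 0.967, -0.001], [0.967, 0.254, 0.001], [0.001, -0.0, -1.0]]
ft_force: [-0.1, 0.3, 0.2]
opening: 0.529
gripper_force: 0.0
stop xy -0.11818747761758955 12.55
```

View pics/c4.png

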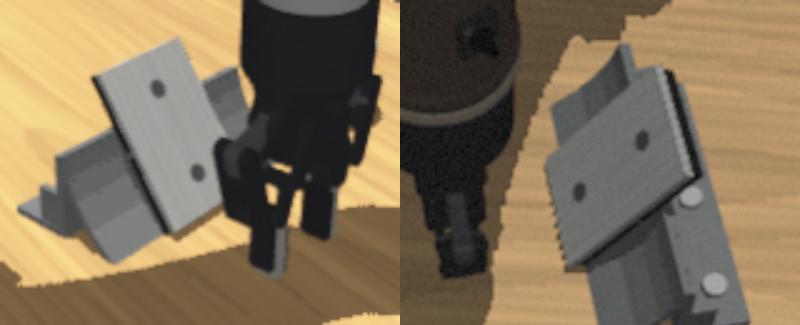

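The pad rests by itself, leaning over the stop. Its plate corners in the right-hand view are (658,67), (690,175), (548,155) and (570,262).

Run:
```python
from h import *
from scipy.optimize import brentq
c=load('s4b.png');g=lambda u,v,z:pix(c,270+(u-400)/2.5,195+v/2.5,z)
R=np.array([[-.25,.968,0],[-.968,-.25,0],[0,0,1]]);o=np.array([.607,.107,0])
for lo,up in(((548,155),(658,67)),((570,262),(690,175))):
    a=g(*lo,.008);f=lambda z:np.linalg.norm(g(*up,z)-a)-.11
    zs=np.arange(.03,.125,.005);print([round(f(z),3) for z in zs])
    for z in(.085,.09,.095,.1): print(z,R@(a-o),R@(g(*up,z)-o))
```

```text
[np.float64(-0.021), np.float64(-0.022), np.float64(-0.022), np.float64(-0.023), np.float64(-0.022), np.float64(-0.022), np.float64(-0.021), np.float64(-0.019), np.float64(-0.017), np.float64(-0.015), np.float64(-0.013), np.float64(-0.01), np.float64(-0.007), np.float64(-0.003), np.float64(0.0), np.float64(0.004), np.float64(0.008), np.float64(0.012), np.float64(0.017)]
0.085 [-0.05096787  0.04586003  0.008     ] [0.01314245 0.04858986 0.085     ]
0.09 [-0.05096787  0.04586003  0.008     ] [0.01194718 0.04532872 0.09      ]
0.095 [-0.05096787  0.04586003  0.008     ] [0.0107519  0.04206757 0.095     ]
0.1 [-0.05096787  0.04586003  0.008     ] [0.00955662 0.03880643 0.1       ]
[np.float64(-0.021), np.float64(-0.022), np.float64(-0.022), np.float64(-0.022), np.float64(-0.022), np.float64(-0.021), np.float64(-0.02), np.float64(-0.018), np.float64(-0.016), np.float64(-0.014), np.float64(-0.011), np.float64(-0.009), np.float64(-0.006), np.float64(-0.002), np.float64(0.001), np.float64(0.005), np.float64(0.009), np.float64(0.013), np.float64(0.017)]
0.085 [-0.05157096 -0.02896851  0.008     ] [ 0.0143172 -0.0248592  0.085    ]
0.09 [-0.05157096 -0.02896851  0.008     ] [ 0.01311281 -0.02755066  0.09      ]
0.095 [-0.05157096 -0.02896851  0.008     ] [ 0.01190842 -0.03024211  0.095     ]
0.1 [-0.05157096 -0.02896851  0.008     ] [ 0.01070403 -0.03293357  0.1       ]
```

The pad leans at about 55°. Its rear top corner is at stop x≈+23 mm, z≈89 mm. Now I go up and over to behind it.

```bash
python3 -m pendant '0.47 0 0 -45 0; 0.47 0 0 -45 0; 0.47 0 0 -45 0; 0.47 0 0 -10 0; 0.47 40 0 0 0; 0.47 45 0 0 0; 0.47 45 0 0 0; 0.47 45 0 0 0; 0.47 35 0 0 0; 0.47 0 0 0 0'
python3 -m pendant '0.47 0 0 0 0; 0.47 0 0 25 0; 0.47 0 0 25 0; 0.47 0 0 20 0; 0.47 0 0 10 0; 0.47 0 0 0 0; 0.47 0 0 0 0'
python3 - <<'E'
from h import *
s=read_state();d=s['ee_pos'][:2]-[.607,.107];print('stop xy',d@[-.25,.968],d@[-.968,-.25],s['ee_pos'][2])
a=snap('side','s5.png')['image'][160:320,200:400]
cv2.imwrite('pics/c5.png',cv2.resize(a,None,fx=3,fy=3)[:,:,::-1])
E
```

```text
time: 13.65
ee_pos: [0.5742, 0.2022, 0.3177]
ee_rot: [[-0.265, 0.964, -0.003], [0.964, 0.265, 0.003], [0.004, -0.002, -1.0]]
ft_force: [0.0, 1.2, 0.1]
opening: 0.531
gripper_force: 0.0
time: 14.35
ee_pos: [0.5773, 0.1937, 0.2393]
ee_rot: [[-0.254, 0.967, 0.001], [0.967, 0.254, -0.0], [-0.0, 0.001, -1.0]]
ft_force: [-0.3, -0.1, 0.4]
opening: 0.534
gripper_force: 0.0
stop xy 0.09134079416807736 0.007114122300356979 0.23927697159635913
```

View pics/c5.png

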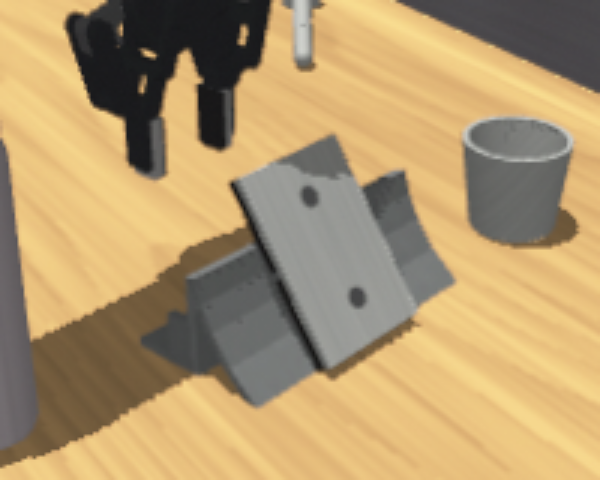

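The fingers are behind the raised end and the pad still leans. Now I push it back, slowly once in contact.

```bash
python3 -m pendant '0.47 -15 0 0 0; 0.47 -15 0 0 0; 0.47 -10 0 0 0; 0.47 -6 0 0 0; 0.47 -4 0 0 0; 0.47 -4 0 0 0; 0.47 -4 0 0 0; 0.47 -4 0 0 0; 0.47 -4 0 0 0; 0.47 -4 0 0 0'
python3 -m pendant '0.47 -4 0 0 0; 0.47 -4 0 0 0; 0.47 -4 0 0 0; 0.47 -4 0 0 0; 0.47 -4 0 0 0'
python3 - <<'E'
from h import *
s=read_state();d=s['ee_pos'][:2]-[.607,.107];print('stop xy',d@[-.25,.968],d@[-.968,-.25],s['ee_pos'][2])
a=snap('side','s6.png')['image'][160:320,200:400]
cv2.imwrite('pics/c6.png',cv2.resize(a,None,fx=3,fy=3)[:,:,::-1])
E
```

```text
time: 15.4
ee_pos: [0.5947, 0.1268, 0.2387]
ee_rot: [[-0.256, 0.967, 0.0], [0.967, 0.256, 0.0], [0.0, 0.0, -1.0]]
ft_force: [-0.2, 0.8, 1.3]
opening: 0.529
gripper_force: 0.6
time: 15.9
ee_pos: [0.5998, 0.1068, 0.2387]
ee_rot: [[-0.255, 0.967, -0.0], [0.967, 0.255, -0.0], [-0.0, -0.0, -1.0]]
ft_force: [-0.2, 0.4, -0.6]
opening: 0.53
gripper_force: 0.2
stop xy 0.0016382225932545348 0.006993918117417205 0.23866550183823837
```

View pics/c6.png

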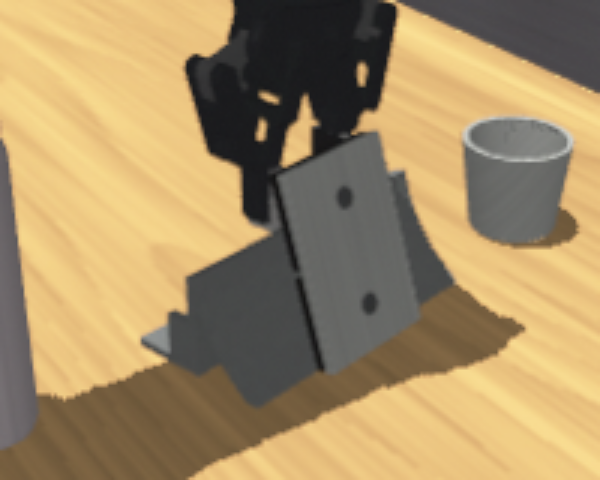

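It is pivoting about its lower end as intended, at about 75° now. I continue past vertical.

```bash
python3 -m pendant '0.47 -4 0 0 0; 0.47 -4 0 0 0; 0.47 -4 0 0 0; 0.47 -4 0 0 0; 0.47 -4 0 0 0; 0.47 -3 0 0 0; 0.47 -3 0 0 0; 0.47 -3 0 0 0; 0.47 -3 0 0 0; 0.47 -3 0 0 0'
python3 -m pendant '0.47 -3 0 0 0; 0.47 -3 0 0 0; 0.47 -3 0 0 0; 0.47 -3 0 0 0; 0.47 -3 0 0 0; 0.47 -3 0 0 0; 0.47 -3 0 0 0; 0.47 -3 0 0 0; 0.47 0 0 0 0; 0.47 0 0 0 0'
python3 - <<'E'
from h import *
s=read_state();d=s['ee_pos'][:2]-[.607,.107];print('stop xy',d@[-.25,.968],d@[-.968,-.25],s['ee_pos'][2])
a=snap('side','s7.png')['image'][150:350,200:460]
cv2.imwrite('pics/c7.png',cv2.resize(a,None,fx=3,fy=3)[:,:,::-1])
E
```

```text
time: 16.95
ee_pos: [0.6085, 0.0731, 0.2383]
ee_rot: [[-0.255, 0.967, -0.001], [0.967, 0.255, -0.0], [-0.0, -0.001, -1.0]]
ft_force: [-0.3, -0.0, -0.4]
opening: 0.53
gripper_force: 0.0
time: 17.95
ee_pos: [0.6148, 0.0502, 0.2387]
ee_rot: [[-0.255, 0.967, -0.0], [0.967, 0.255, 0.0], [0.0, -0.0, -1.0]]
ft_force: [0.2, 0.3, -0.0]
opening: 0.528
gripper_force: 0.0
stop xy -0.056909971754503075 0.006664441288040323 0.23868247905441714
```

View pics/c7.png

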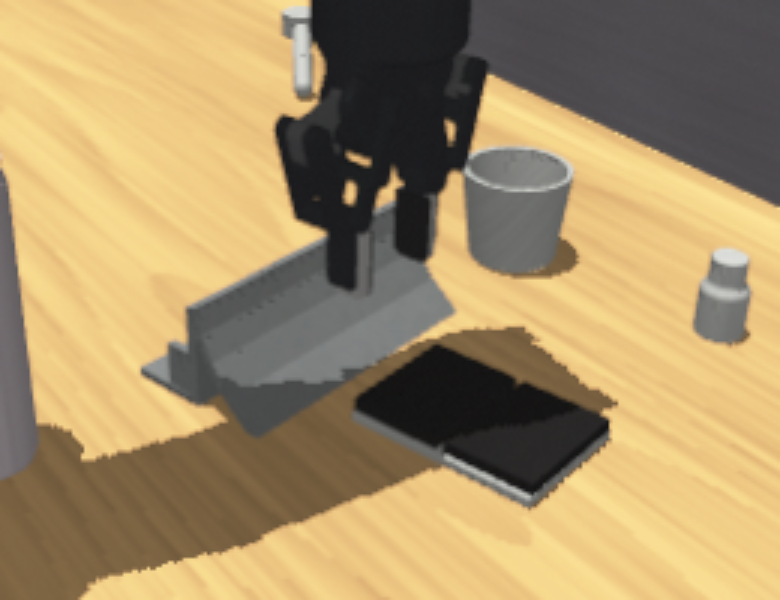

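The pad lies flat with its lining up in front of the stop, and nothing else has moved. I lift clear and hand in.

```bash
python3 -m pendant '0.47 0 0 -20 0; 0.47 0 0 -40 0; 0.47 0 0 -40 0; 0.47 0 0 -20 0; 0.47 0 0 0 0; 0.47 0 0 0 0; 0.47 0 0 0 0'
python3 -c "
from bench import env
print(env.hand_in())"
```

```text
time: 18.7
ee_pos: [0.6143, 0.0505, 0.3574]
ee_rot: [[-0.255, 0.967, -0.002], [0.967, 0.255, -0.0], [0.0, -0.002, -1.0]]
ft_force: [-0.3, -0.6, -1.1]
opening: 0.527
gripper_force: 0.0
the job is handed in; nothing more can be done
None
```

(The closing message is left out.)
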